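Set up the telescoping camera stand and hold its mast out

ROBOT

A 6-joint arm with a two-finger parallel gripper is mounted at the origin on the work surface. World frame = base frame: x ahead of the robot, y to its left, z up, the work surface at z = 0. Lengths are in m, angles in rad, forces in N, time in s.
With the tool pointing down it reaches from about 0.375 to 0.9 m from the base axis. Payload 3.1 kg.
Tool frame: the origin (TCP) lies midway between the tips of the shut fingers; the grasp point (between the pads) lies 19 mm behind it; z points along the fingers, y is the direction in which the jaws open and shut (so a half turn about z gives the same grasp; the last joint's range is limited). The gripper opens to 85 mm and grips with 20 to 120 N. Pads are 22 mm wide; open, the fingers measure 114 mm over their backs; the gripper's body (76 mm by 85 mm) begins 54 mm behind the grasp point. The pads swing forward as they close: fully open they stand 13 mm farther back than shut.
Start: joints at [0.947, 0.527, 1.433, -0, 1.181, -0.178], TCP at [0.269, 0.564, 0.231] pointing down, gripper open.
Joint ranges: [-3.08, 3.08], [-0.75, 2.2], [0.22, 2.44], [-1.43, 4.57], [0, 2.65], [-2.85, 2.85]. Speed limits (rad/s): [2.79, 2.79, 3.14, 3.14, 3.14, 3.14].

INTERFACE

Orientations are given as a unit quaternion [x, y, z, w].
In Python, from workcell import arm gives the robot as it stands.
- The arm moves only by the tool send_rows, never from a script. Its argument "motion" is a list of rows, each an object with "slide": the shift along the tool's x, y, z in cm, a list of three; "dr": the turn, a rotation vector about the tool's x, y, z in degrees, a list of three; "fingers": the closure, from 0 (fully open) to 1 (shut). In form: [{"slide": [x, y, z], "dr": [wx, wy, wz], "fingers": fingers}, ...]. A call has 1 to 20 rows; each row shifts and turns the commanded pose from where the row before left it, along the tool's axes as they then stand; what a row does not reach is not made up. A row lasts 1/10 s, in which the tool goes at most 50 mm and 8.59 degrees, less where a joint would pass 70% of its speed; a pose out of reach is approached as far as the arm can. A call is refused whole if a number of a shift passes 5 or a number of a turn 8.59, either way. A call with a gripper value outside its range is refused whole. The fingers move at their own pace and stop on an object; "squeeze" is the grip in N (left out, the last holds). Time passes only in rows, so rows that do not move let the fingers close. It gives the time, the measured TCP pose, the force and the opening at its end, in the units of the state.
- arm.get_state(): the state, without advancing time (a new reading comes with each control period).
- arm.grab_frame(name): name is "side" or "top"; returns (picture, depth): 480x640x3 uint8, red, green, blue; 480x640 float32, m along the optical axis (not along the pixel's ray), 0 where there is no reading.
- arm.camera_params(name): a dict with "vfov" (degrees; the focal length in pixels is half the picture's height over the tangent of half this angle, whatever the lens; pixels are square), "cx", "cy" (the principal point, pixels), "extrinsics" (4x4, takes a point from world to camera coordinates). Camera axes: x right, y up, looking along -z (the intrinsics and any distortion apply to the point x, -y, -z); pixel columns grow to the right and rows downward; lengths in m; the calibration is good to about 2 mm. A picture is of the moment at which its call begins. camera_params takes no time and is no camera call.
- arm.sign_off(): hands the job in, once; it reports no verdict.
Trained networks look in the newest picture that a camera, given by its name, has taken for a name from the list of things; names that differ only in an ending like _2 or _b are one class to them, and where a whole thing is asked for, a point or a joint stands for the part that bears it (a point fixed in the world has none). Each returns a list of dicts, best first, with "conf" (0 to 1); they miss things now and then, are a little off and sometimes report something else, mostly with a low value. They report only what shows in the picture. A call takes as long as a camera call.
- arm.search_frame(query, camera): "pixel" ([column, row] in pixels, amid what is visible of it).
The state is a dict: "time": time; "q": joint angles; "qvel": joint speeds; "joint_torque": joint torques, N m; "ee_pos": TCP position; "orientation": TCP orientation; "force": force on the tool from outside, world axes, zero at the start; "moment": the same for the moment, N m; "width": finger opening in m.
Only numpy, scipy, OpenCV 4.12 (cv2) and the standard library are available. Lean on these libraries where they do the work, as an engineer would, in place of code of your own. Each camera call takes 0.05 s, during which the arm holds its last target.

TASK

Get the desk camera stand ready: wind its orange-knobbed crank two full turns clockwise (seen from above) to raise the geared column, then squeeze the red release button in against the mast head, pull the head straight up past the first stop to the second stop (its full extension), and hold it there. Finish while still gripping the head at full extension with the button squeezed in, so that I can do up the collar; do not let go or lock anything, and leave the other things on the desk where they stand.

Things in the scene. Friction and masses are not known exactly. Their poses are not given: they have to be found in the camera images.
- knob_grip (a point): centre (half-way up) of the orange crank knob: an upright cylinder, 24 mm in diameter and 42 mm tall, standing on an aluminium crank arm 40 mm out from the crank's vertical axis. The knob turns freely on its own pin, so a gripper that holds it can keep its heading while it is led round the circle. Its top and the upper part are free on all sides; the crank arm lies directly under it. The point's own heading means nothing.
- crank_axis (a point): point on the crank's vertical axis at the height of the knob's centre (140 mm above the desk). The crank sits on a grey gear tower 50 mm square and 105 mm tall. The circle of the knob has a radius of 40 mm about this point; the axis stands 150 mm from the mast's axis, along the stand's +y.
- crank (a joint): turn of the crank in rad, growing clockwise seen from above; starts between 0 and 0.8, two full turns are 12.57, end stop at 15.2. It stays where it is left; about 3 N at the knob turns it. Each turn raises the column, with the mast and head on it, by 12 mm.
- head: grey mast head: a block 34 mm (its x) by 40 mm (its y) by 48 mm tall (its z, up) on top of the steel mast; origin at the block's centre, 141 mm above the desk before the crank is wound, about 165 mm after. A small round pad and stud stand 11 mm above its top. Only squeezing it along its x, with one finger on the red button and the other on the plain opposite face, releases the mast; mast and head weigh about 0.4 kg together and drop back when let go.
- button_face (a point): centre of the outer face of the red release button, 20 mm wide and 30 mm tall, on the head's +x face at the height of the head's centre. It stands 8 mm proud of that face: head and button are 42 mm over all, 36 mm with the button fully in.
- button (a joint): how far the red button is pressed in, in m: 0 out, 0.006 fully in; a spring pushes it out (2 N at first, 5 N fully in). The latch lets go at about 0.0035 and must stay released all the way: if the button comes out on the way, the mast catches at the first stop.
- mast (a joint): how far the mast is drawn up out of the column, in m: 0 fully in, first stop about 0.051 (caught there on the way up if the button is out; let go above it, the mast drops and rests on that stop at 0.067), second stop (full extension, rigid) 0.100. It slides straight up and needs about 5 N.
- mug: olive ceramic tea mug, 80 mm in diameter, 95 mm tall; origin at the centre of its foot. Leave alone.
- pencil_holder: round steel mesh pencil holder with pencils, 80 mm in diameter, 100 mm tall (pencils to 178 mm); origin at the centre of its foot. Leave alone.
- tape_gun: closed black plastic tape gun lying on its side, about 190 mm long, 42 mm tall; origin under its round housing. Leave alone.
- photo_stand: small aluminium photo stand with a plain wooden frame, 130 mm wide, 165 mm tall; origin at the centre of its foot. Leave alone.
- stapler: blue stapler, 140 by 36 mm, 46 mm tall; origin at the centre of its underside. Leave alone.

How it is judged:
On the way, in this order (a step that is already met when the one before it is completed fails the run):
1. the crank has been wound clockwise to two full turns (11.9 rad or more), the mast still fully in (value of joint crank above 11.9 rad and value of joint mast below 0.01 m), for 0.1 s.
2. the red button is squeezed in (3 mm or more) with the fingers while the mast is still down (value of joint button above 0.003 m and contact force between the fingers and head above 2 N and value of joint mast below 0.01 m), for 0.1 s.
3. the mast is drawn up past the first stop with the button held in (value of joint button above 0.003 m and contact force between the fingers and head above 2 N and value of joint mast above 0.06 m), for 0.05 s.
At the end, for the whole second after the job is handed in: The fingers hold the head with more than 2 N, the button is 3 mm or more in, the mast is at the second stop (92 mm or more of 100 mm) and still, the head is more than 250 mm above the desk, and the crank is still wound to 11.9 rad or more (value of joint mast above 0.092 m and value of joint button above 0.003 m and contact force between the fingers and head above 2 N and value of joint crank above 11.9 rad and velocity of joint mast between -0.02 and 0.02 m/s and height (world z) of head above 0.25 m); the arm keeps its last pose, push and grip.
It fails at once if the mug was shifted by more than 30 mm (distance of mug from where it was at the start of the episode above 0.03 m).
It fails at once if the pencil holder was shifted by more than 30 mm (distance of pencil_holder from where it was at the start of the episode above 0.03 m).
It fails at once if the tape gun was shifted by more than 30 mm (distance of tape_gun from where it was at the start of the episode above 0.03 m).
It fails at once if the photo stand was shifted by more than 30 mm (distance of photo_stand from where it was at the start of the episode above 0.03 m).
It fails at once if the stapler was shifted by more than 30 mm (distance of stapler from where it was at the start of the episode above 0.03 m).
It also fails if it takes over 67 s, if anything falls off the work surface, if the arm or the gripper's body presses on something with over 40 N, if the wrist force passes 120 N, or if a joint passes its speed limit or range.

## Working session

There is one attempt and no reset: what is moved stays moved. The work goes in short steps, Python scripts to look and compute and a tool call to move; the robot and the scene stay as the last step left them, time stands still between calls to the robot, and variables do not carry over. Pictures are saved under pics/ and viewed, and the job is handed in when it is done.

Besides the shell and the picture viewer there is one more tool, called after "Request:" as a command line: name --argument value ..., lists and objects as JSON in quotes. send_rows: Moves the arm, as the interface text tells. Its arguments: {"type":"object","properties":{"motion":{"type":"array","items":{"type":"object","properties":{"slide":{"type":"array","items":{"type":"number"}},"dr":{"type":"array","items":{"type":"number"}},"fingers":{"type":"number"}}}},"squeeze":{"type":"number"}},"required":["motion"]}

```bash
mkdir -p pics; ls; cat > h.py <<'E'
from workcell import arm
import numpy as np, cv2
def save(img,n): cv2.imwrite('pics/'+n,cv2.cvtColor(img,cv2.COLOR_RGB2BGR))
def px2w(cam,u,v,d):
    p=arm.camera_params(cam); f=240/np.tan(np.radians(p['vfov'])/2)
    X=np.array([(u-p['cx'])/f*d,-(v-p['cy'])/f*d,-d,1])
    return (np.linalg.inv(np.array(p['extrinsics']))@X)[:3]
def w2px(cam,P):
    p=arm.camera_params(cam); f=240/np.tan(np.radians(p['vfov'])/2)
    c=np.array(p['extrinsics'])@np.append(P,1)
    return p['cx']+f*c[0]/-c[2], p['cy']-f*c[1]/-c[2]
E
python3 - <<'E'
from h import *
for c in ['side','top']:
    p=arm.camera_params(c);print({k:v for k,v in p.items() if k!='extrinsics'},np.round(p['extrinsics'],3).tolist())
    im,d=arm.grab_frame(c);save(im,c+'0.png');np.save(c+'0d.npy',d);np.save(c+'0.npy',im)
    for q in ['knob_grip','head','button_face','crank_axis','mug','pencil_holder','tape_gun','photo_stand','stapler']:
        r=arm.search_frame(q,c)
        for x in r[:2]:
            u,v=x['pixel'];dd=d[int(v),int(u)];print(c,q,round(x['conf'],2),np.round([u,v]),np.round(px2w(c,u,v,dd),3))
print(arm.get_state())
E
```

```text
pics
{'vfov': 42.076417696187264, 'cx': 329.38740005759246, 'cy': 230.76790518577985} [[0.855, -0.518, 0.005, -0.491], [0.349, 0.584, 0.733, -0.244], [-0.383, -0.625, 0.68, -1.415], [0.0, 0.0, 0.0, 1.0]]
side knob_grip 0.51 [302. 152.] [0.621 0.223 0.151]
side head 0.71 [303. 151.] [0.63  0.231 0.146]
side head 0.6 [314. 194.] [0.552 0.04  0.164]
side crank_axis 0.95 [308. 210.] [0.554 0.074 0.082]
side mug 0.58 [288. 149.] [0.647 0.359 0.069]
side pencil_holder 0.71 [215. 155.] [0.449 0.439 0.069]
side tape_gun 0.86 [458. 402.] [ 0.545 -0.549  0.042]
side photo_stand 0.8 [415. 209.] [ 0.79 -0.07  0.09]
side stapler 0.77 [168. 189.] [0.289 0.412 0.03 ]
{'vfov': 56.565496125705295, 'cx': 322.07877176639136, 'cy': 243.135048096946} [[0.023, -1.0, -0.016, -0.034], [0.996, 0.022, 0.085, -0.552], [-0.084, -0.017, 0.996, -1.241], [0.0, 0.0, 0.0, 1.0]]
top knob_grip 0.5 [223. 206.] [0.63  0.231 0.161]
top head 0.61 [289. 235.] [0.559 0.059 0.172]
top crank_axis 0.88 [270. 225.] [0.598 0.125 0.054]
top mug 0.79 [178. 201.] [0.669 0.399 0.007]
top pencil_holder 0.79 [143. 274.] [0.455 0.491 0
[... 180 characters left out ...]
.72 [161. 331.] [0.299 0.415 0.045]
{'time': 1.0, 'q': array([ 9.46498072e-01,  5.27487446e-01,  1.43268797e+00, -7.63796320e-06,
        1.18143733e+00, -1.78471964e-01]), 'qvel': array([-0.00144184, -0.00020481, -0.00071945, -0.00022588,  0.00152661,
       -0.0002214 ]), 'joint_torque': array([ 5.41652171e-04, -4.42328775e+01, -1.78426570e+01, -1.58363878e-04,
        6.52522594e-04, -1.00095838e-05]), 'ee_pos': array([0.2694458 , 0.56390637, 0.23132196]), 'orientation': array([ 2.21070210e-01,  9.75257895e-01, -1.06312770e-05, -6.74017731e-07]), 'force': array([-0.80648607, -0.53314787,  0.58363636]), 'moment': array([ 0.00483541, -0.02468414,  0.02371787]), 'width': 0.08532183024237083}
```

```bash
python3 - <<'E'
import cv2
for n,(a,b,c,d) in {'side':(180,90,450,290),'top':(180,140,380,290)}.items():
    i=cv2.imread(f'pics/{n}0.png')[b:d,a:c]; s=min(800/(c-a),600/(d-b)); cv2.imwrite(f'pics/{n}0c.png',cv2.resize(i,None,fx=s,fy=s,interpolation=cv2.INTER_CUBIC)); print(s)
E
```

```text
2.962962962962963
4.0
```

View pics/side0.png

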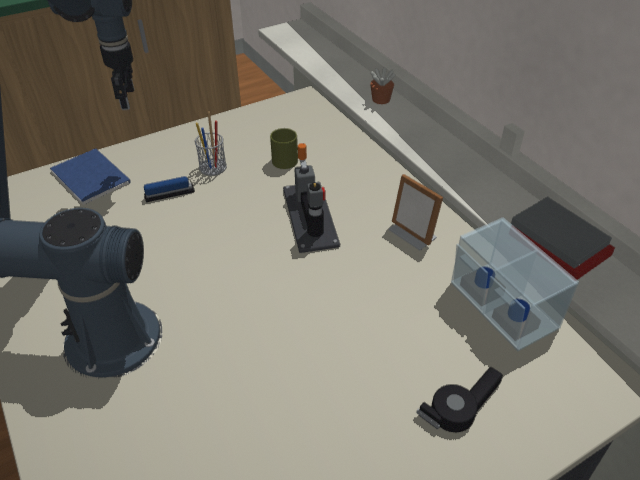

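View pics/top0.png

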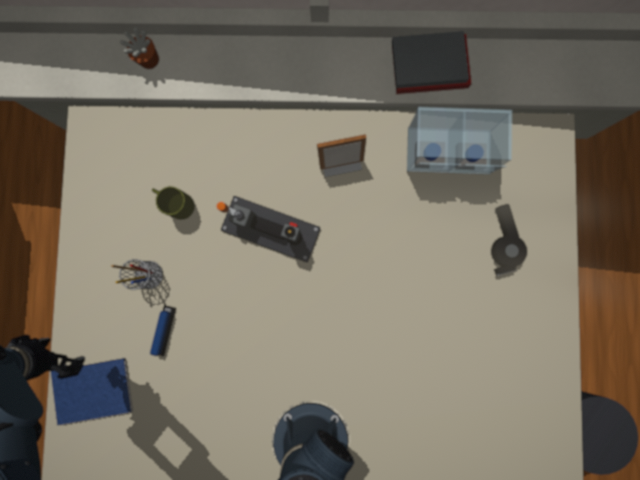

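```bash
ls pics
```

```text
side0.png
side0c.png
top0.png
top0c.png
```

View pics/side0c.png

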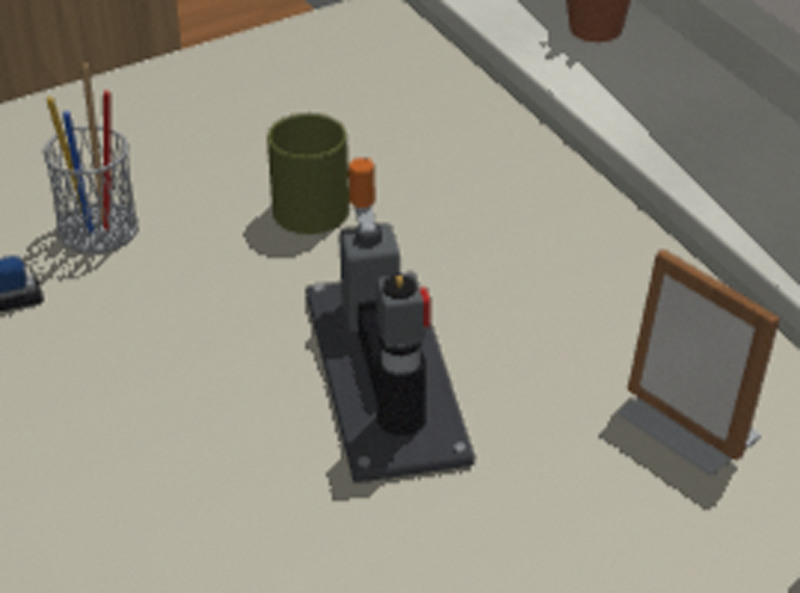

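View pics/top0c.png

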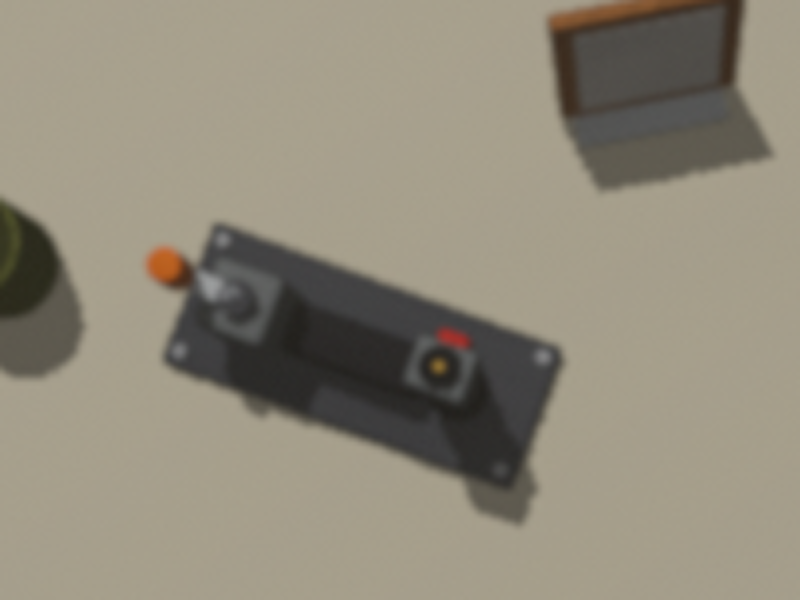

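```bash
cat >> h.py <<'E'
def cloud(cam,im,d,box=None):
    p=arm.camera_params(cam); f=240/np.tan(np.radians(p['vfov'])/2)
    v,u=np.mgrid[0:480,0:640]
    X=np.stack([(u-p['cx'])/f*d,-(v-p['cy'])/f*d,-d,np.ones_like(d)],-1)
    P=(X@np.linalg.inv(np.array(p['extrinsics'])).T)[...,:3]; P[d==0]=np.nan
    return P
E
python3 - <<'E'
from h import *
for c in ['side','top']:
    im=np.load(c+'0.npy');d=np.load(c+'0d.npy');P=cloud(c,im,d)
    hsv=cv2.cvtColor(im,cv2.COLOR_RGB2HSV)
    H,S,V=[hsv[...,i].astype(int) for i in range(3)]
    reg=(P[...,0]>.45)&(P[...,0]<.75)&(P[...,1]>-.05)&(P[...,1]<.3)
    o=reg&(H>5)&(H<16)&(S>170)&(V>100)&(P[...,2]>.1)
    r=reg&((H<4)|(H>175))&(S>130)&(P[...,2]>.08)&(P[...,2]<.19)
    for n,m in (('orange',o),('red',r)):
        v,u=np.nonzero(m);Q=P[m];print(c,n,m.sum(),'px',u.mean().round(1),v.mean().round(1),'med',np.nanmedian(Q,0).round(4),'min',np.nanmin(Q,0).round(3),'max',np.nanmax(Q,0).round(3))
    # head top, tower top
    for n,lo,hi,(x,y),rad in (('headtop',.155,.172,(.555,.055),.04),('tower',.095,.115,(.6,.2),.05),('mugtop',.08,.11,(.66,.39),.07)):
        m=reg&(P[...,2]>lo)&(P[...,2]<hi)&(np.hypot(P[...,0]-x,P[...,1]-y)<rad)
        if n=='mugtop': m=(P[...,2]>lo)&(P[...,2]<hi)&(np.hypot(P[...,0]-x,P[...,1]-y)<rad)
        Q=P[m]
        if len(Q)>4:
            rect=cv2.minAreaRect((Q[:,:2]*1000).astype(np.float32)); print(c,n,len(Q),Q.mean(0).round(4),rect)
    # base plate
    m=(P[...,2]>.006)&(P[...,2]<.03)&(V<95)&(P[...,0]>.45)&(P[...,0]<.72)&(P[...,1]>-.06)&(P[...,1]<.26)
    Q=P[m]; print(c,'base',len(Q),cv2.minAreaRect((Q[:,:2]*1000).astype(np.float32)),np.median(Q[:,2]))
E
```

```text
side orange 49 px 301.6 149.0 med [0.6257 0.2334 0.1581] min [0.619 0.225 0.12 ] max [0.64  0.246 0.166]
side red 26 px 323.3 193.1 med [0.584  0.0455 0.1495] min [0.58  0.037 0.13 ] max [0.59  0.063 0.159]
side headtop 172 [0.564  0.0545 0.1644] ((568.4663696289062, 56.6494255065918), (47.615150451660156, 41.11562728881836), 71.09706115722656)
side tower 226 [0.6118 0.1944 0.1041] ((615.5880126953125, 202.8289794921875), (63.80332946777344, 50.63836669921875), 69.7548828125)
side mugtop 272 [0.6512 0.3923 0.0888] ((650.6895141601562, 390.7041931152344), (88.3026123046875, 79.25824737548828), 51.900367736816406)
side base 1580 ((586.6151733398438, 124.58114624023438), (270.06549072265625, 109.72093200683594), 71.82911682128906) 0.013787291263083645
top orange 46 px 221.3 206.1 med [0.6303 0.2345 0.1625] min [0.62  0.226 0.157] max [0.638 0.244 0.167]
top red 20 px 293.2 224.4 med [0.5882 0.0512 0.1556] min [0.583 0.044 0.154] max [0.591 0.059 0.159]
top headtop 204 [0.5682 0.0567 0.1662] ((570.8917846679688, 56.07613754272461), (39.87733459472656, 41.70637130737305), 71.99332427978516)
top tower 267 [0.6141 0.1952 0.1052] ((616.2318115234375, 198.89468383789062), (51.44096755981445, 49.99662780761719), 70.7327880859375)
top mugtop 257 [0.6545 0.3952 0.0911] ((651.750732421875, 396.7764892578125), (78.88983154296875, 92.14856719970703), 8.496560096740723)
top base 2198 ((590.4004516601562, 127.76559448242188), (268.6361999511719, 109.24267578125), 71.00604248046875) 0.014928132543814865
```

Request:
send_rows --motion '[{"slide": [0, 0, -0.3], "dr": [0, 0, 8.32], "fingers": 0.2}, {"slide": [0, 0, -0.3], "dr": [0, 0, 8.32], "fingers": 0.2}, {"slide": [0, 0, -0.3], "dr": [0, 0, 8.32], "fingers": 0.2}, {"slide": [0, 0, -0.3], "dr": [0, 0, 8.32], "fingers": 0.2}, {"slide": [0, 0, -0.3], "dr": [0, 0, 8.32], "fingers": 0.2}, {"slide": [0, 0, -0.3], "dr": [0, 0, 8.32], "fingers": 0.2}, {"slide": [0, 0, -0.3], "dr": [0, 0, 8.32], "fingers": 0.2}, {"slide": [0, 0, -0.3], "dr": [0, 0, 8.32], "fingers": 0.2}, {"slide": [0, 0, -0.3], "dr": [0, 0, 8.32], "fingers": 0.2}, {"slide": [0, 0, -0.3], "dr": [0, 0, 8.32], "fingers": 0.2}, {"slide": [0, 0, 0], "dr": [0, 0, 0], "fingers": 0.2}, {"slide": [0, 0, 0], "dr": [0, 0, 0], "fingers": 0.2}]'

```text
time: 2.2
ee_pos: [0.2694, 0.5639, 0.2613]
orientation: [0.812, 0.584, -0.0, -0.0]
force: [0.4, -0.1, -0.2]
width: 0.068
```

```bash
cat >> h.py <<'E'
from scipy.spatial.transform import Rotation as R
def tool(target):
    s=arm.get_state(); Rm=R.from_quat(s['orientation']).as_matrix()
    print('t',s['time'],'pos',np.round(s['ee_pos'],4),'x',Rm[:,0].round(3),'y',Rm[:,1].round(3),'F',s['force'].round(1),'w',round(s['width'],4))
    print('slide cm',np.round(Rm.T@(np.array(target)-s['ee_pos'])*100,2))
E
python3 -c "
from h import *
tool([.629,.2345,.24]);tool([.5695,.0565,.3])"
```

```text
t 2.2 pos [0.2694 0.5639 0.2613] x [ 0.318  0.948 -0.   ] y [ 0.948 -0.318 -0.   ] F [ 0.4 -0.1 -0.2] w 0.068
slide cm [-19.77  44.58   2.12]
t 2.2 pos [0.2694 0.5639 0.2613] x [ 0.318  0.948 -0.   ] y [ 0.948 -0.318 -0.   ] F [ 0.4 -0.1 -0.2] w 0.068
slide cm [-38.54  44.6   -3.87]
```

Request:
send_rows --motion '[{"slide": [-1.1, 2.48, 0], "dr": [0, 0, 0], "fingers": 0.2}, {"slide": [-1.1, 2.48, 0], "dr": [0, 0, 0], "fingers": 0.2}, {"slide": [-1.1, 2.48, 0], "dr": [0, 0, 0], "fingers": 0.2}, {"slide": [-1.1, 2.48, 0], "dr": [0, 0, 0], "fingers": 0.2}, {"slide": [-1.1, 2.48, 0], "dr": [0, 0, 0], "fingers": 0.2}, {"slide": [-1.1, 2.48, 0], "dr": [0, 0, 0], "fingers": 0.2}, {"slide": [-1.1, 2.48, 0], "dr": [0, 0, 0], "fingers": 0.2}, {"slide": [-1.1, 2.48, 0], "dr": [0, 0, 0], "fingers": 0.2}, {"slide": [-1.1, 2.48, 0], "dr": [0, 0, 0], "fingers": 0.2}, {"slide": [-1.1, 2.48, 0], "dr": [0, 0, 0], "fingers": 0.2}, {"slide": [-1.1, 2.48, 0], "dr": [0, 0, 0], "fingers": 0.2}, {"slide": [-1.1, 2.48, 0], "dr": [0, 0, 0], "fingers": 0.2}, {"slide": [-1.1, 2.48, 0], "dr": [0, 0, 0], "fingers": 0.2}, {"slide": [-1.1, 2.48, 0.3], "dr": [0, 0, 0], "fingers": 0.2}, {"slide": [-1.1, 2.48, 0.3], "dr": [0, 0, 0], "fingers": 0.2}, {"slide": [-1.1, 2.48, 0.3], "dr": [0, 0, 0], "fingers": 0.2}, {"slide": [-1.1, 2.48, 0.5], "dr": [0, 0, 0], "fingers": 0.2}, {"slide": [-1.1, 2.48, 0.7], "dr": [0, 0, 0], "fingers": 0.2}, {"slide": [0, 0, 0], "dr": [0, 0, 0], "fingers": 0.2}, {"slide": [0, 0, 0], "dr": [0, 0, 0], "fingers": 0.2}]'

```text
time: 4.2
ee_pos: [0.6284, 0.2325, 0.2395]
orientation: [0.813, 0.583, -0.001, -0.001]
force: [-0.2, 0.7, -0.9]
width: 0.0682
```

```bash
python3 - <<'E'
from h import *
tool([.629,.2345,.134])
im,d=arm.grab_frame('side');save(im,'s1.png');save(cv2.resize(im[80:280,190:450],None,fx=3,fy=3),'s1c.png')
E
```

```text
t 4.2 pos [0.6284 0.2325 0.2395] x [ 0.321  0.947 -0.   ] y [ 0.947 -0.321 -0.002] F [-0.2  0.7 -0.9] w 0.0682
slide cm [2.100e-01 1.000e-02 1.055e+01]
```

View pics/s1c.png

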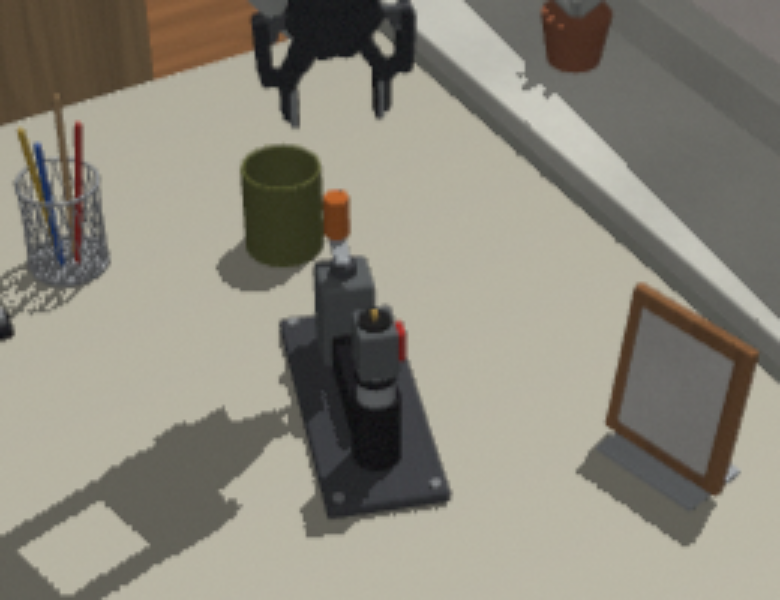

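Request:
send_rows --motion '[{"slide": [0, 0, 1.2], "dr": [0, 0, 0], "fingers": 0.3}, {"slide": [0.1, 0, 1.2], "dr": [0, 0, 0], "fingers": 0.3}, {"slide": [0.1, 0, 1.2], "dr": [0, 0, 0], "fingers": 0.3}, {"slide": [0, 0, 1.2], "dr": [0, 0, 0], "fingers": 0.3}, {"slide": [0, 0, 1.2], "dr": [0, 0, 0], "fingers": 0.3}, {"slide": [0, 0, 1.2], "dr": [0, 0, 0], "fingers": 0.3}, {"slide": [0, 0, 1.2], "dr": [0, 0, 0], "fingers": 0.3}, {"slide": [0, 0, 1.2], "dr": [0, 0, 0], "fingers": 0.3}, {"slide": [0, 0, 1.2], "dr": [0, 0, 0], "fingers": 0.3}, {"slide": [0, 0, 0], "dr": [0, 0, 0], "fingers": 0.3}, {"slide": [0, 0, 0], "dr": [0, 0, 0], "fingers": 0.3}]' --squeeze 40

```text
time: 5.35
ee_pos: [0.6292, 0.2348, 0.132]
orientation: [0.813, 0.583, -0.0, -0.0]
force: [-0.4, -0.3, 1.1]
width: 0.0599
```

```bash
python3 - <<'E'
from h import *
tool([.629,.2345,.134])
im,d=arm.grab_frame('side');save(cv2.resize(im[100:260,220:420],None,fx=4,fy=4)[:600],'s2c.png')
im,d=arm.grab_frame('top');save(cv2.resize(im[160:280,180:340],None,fx=5,fy=5),'t2c.png')
E
```

```text
t 5.35 pos [0.6292 0.2348 0.132 ] x [ 0.321  0.947 -0.   ] y [ 0.947 -0.321 -0.   ] F [-0.4 -0.3  1.1] w 0.0599
slide cm [-0.04 -0.01 -0.2 ]
```

View pics/s2c.png

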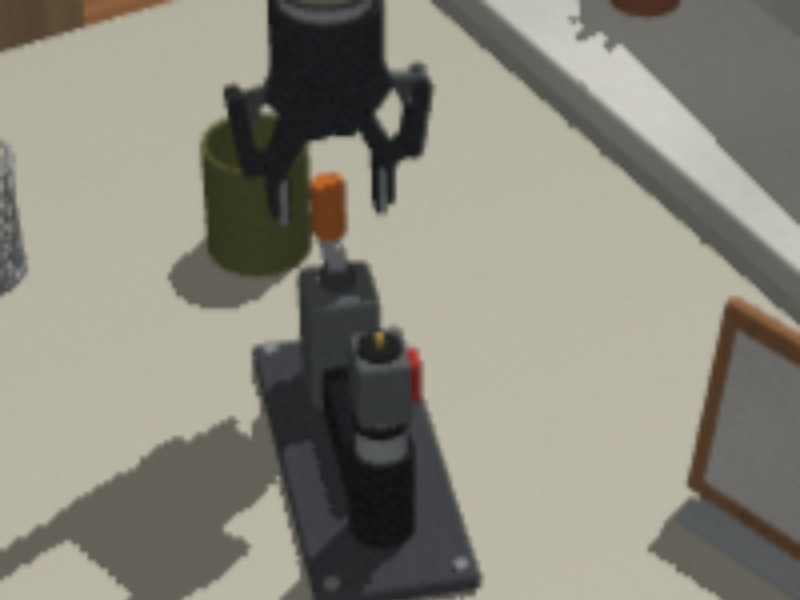

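View pics/t2c.png

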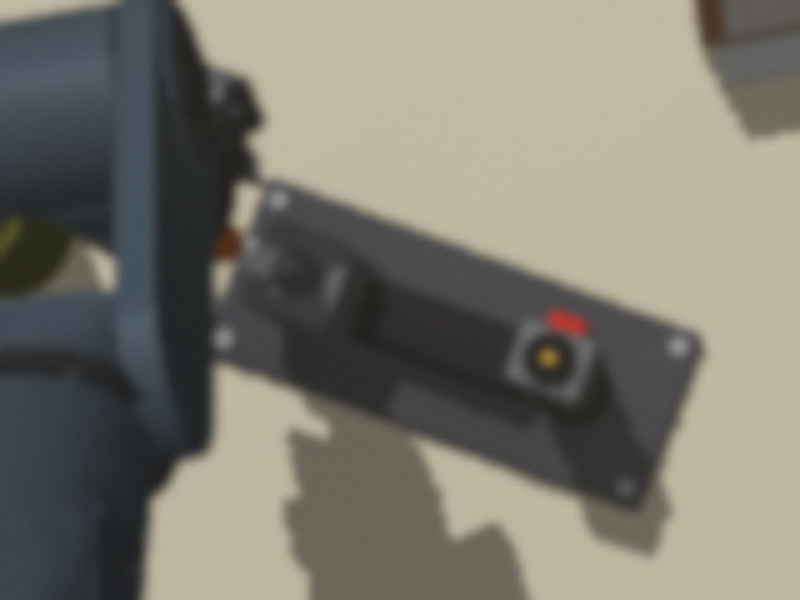

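The knob (side crop ~(329,208)) sits between the fingertips (283,220) and (380,208). Closing on it.

Request:
send_rows --motion '[{"slide": [0, 0, 0], "dr": [0, 0, 0], "fingers": 0.7}, {"slide": [0, 0, 0], "dr": [0, 0, 0], "fingers": 0.9}, {"slide": [0, 0, 0], "dr": [0, 0, 0], "fingers": 1}, {"slide": [0, 0, 0], "dr": [0, 0, 0], "fingers": 1}, {"slide": [0, 0, 0], "dr": [0, 0, 0], "fingers": 1}, {"slide": [0, 0, 0], "dr": [0, 0, 0], "fingers": 1}, {"slide": [0, 0, 0], "dr": [0, 0, 0], "fingers": 1}, {"slide": [0, 0, 0], "dr": [0, 0, 0], "fingers": 1}]' --squeeze 40

```text
time: 6.25
ee_pos: [0.6291, 0.2351, 0.1329]
orientation: [0.813, 0.583, 0.0, -0.0]
force: [-2.6, 0.9, 4.8]
width: 0.0227
```

```bash
python3 - <<'E'
from h import *
tool([.629,.2345,.134])
im,d=arm.grab_frame('side');save(cv2.resize(im[100:260,220:420],None,fx=4,fy=4)[:600],'s3c.png')
for k in range(36): 
    a=np.radians(10*k+5); print(k,round(-.698*np.sin(a),2),round(.698*np.cos(a),2),end='; ')
E
```

```text
t 6.25 pos [0.6291 0.2351 0.1329] x [0.321 0.947 0.   ] y [ 0.947 -0.321  0.   ] F [-2.6  0.9  4.8] w 0.0227
slide cm [-0.06  0.01 -0.11]
0 -0.06 0.7; 1 -0.18 0.67; 2 -0.29 0.63; 3 -0.4 0.57; 4 -0.49 0.49; 5 -0.57 0.4; 6 -0.63 0.29; 7 -0.67 0.18; 8 -0.7 0.06; 9 -0.7 -0.06; 10 -0.67 -0.18; 11 -0.63 -0.29; 12 -0.57 -0.4; 13 -0.49 -0.49; 14 -0.4 -0.57; 15 -0.29 -0.63; 16 -0.18 -0.67; 17 -0.06 -0.7; 18 0.06 -0.7; 19 0.18 -0.67; 20 0.29 -0.63; 21 0.4 -0.57; 22 0.49 -0.49; 23 0.57 -0.4; 24 0.63 -0.29; 25 0.67 -0.18; 26 0.7 -0.06; 27 0.7 0.06; 28 0.67 0.18; 29 0.63 0.29; 30 0.57 0.4; 31 0.49 0.49; 32 0.4 0.57; 33 0.29 0.63; 34 0.18 0.67; 35 0.06 0.7;
```

View pics/s3c.png

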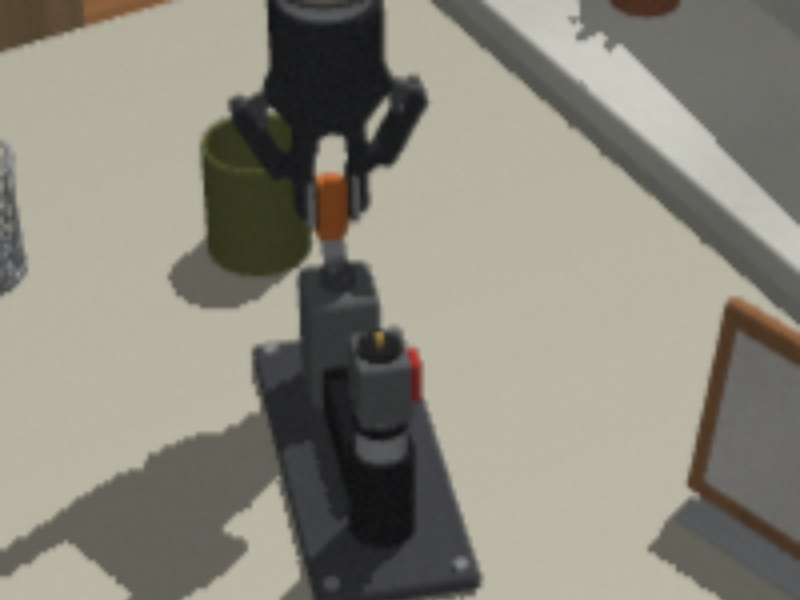

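Request:
send_rows --motion '[{"slide": [0, 0, -0.1], "dr": [0, 0, 0], "fingers": 1}, {"slide": [-0.06, 0.7, 0], "dr": [0, 0, 0], "fingers": 1}, {"slide": [-0.18, 0.67, 0], "dr": [0, 0, 0], "fingers": 1}, {"slide": [-0.29, 0.63, 0], "dr": [0, 0, 0], "fingers": 1}, {"slide": [-0.4, 0.57, 0], "dr": [0, 0, 0], "fingers": 1}, {"slide": [-0.49, 0.49, 0], "dr": [0, 0, 0], "fingers": 1}, {"slide": [-0.57, 0.4, 0], "dr": [0, 0, 0], "fingers": 1}, {"slide": [-0.63, 0.29, 0], "dr": [0, 0, 0], "fingers": 1}, {"slide": [-0.67, 0.18, 0], "dr": [0, 0, 0], "fingers": 1}, {"slide": [-0.7, 0.06, 0], "dr": [0, 0, 0], "fingers": 1}, {"slide": [0, 0, 0], "dr": [0, 0, 0], "fingers": 1}]'

```text
time: 7.4
ee_pos: [0.6515, 0.1844, 0.1328]
orientation: [0.813, 0.582, -0.002, -0.003]
force: [-8.9, 3.3, 4.6]
width: 0.0228
```

```bash
python3 - <<'E'
from h import *
tool([.6165+.04*.947,.198-.04*.321,.134])
s=arm.get_state();print('tool F',R.from_quat(s['orientation']).as_matrix().T@s['force'])
im,d=arm.grab_frame('side');save(cv2.resize(im[100:260,220:420],None,fx=4,fy=4)[:600],'s4c.png')
E
```

```text
t 7.4 pos [0.6515 0.1844 0.1328] x [ 0.322  0.947 -0.001] y [ 0.947 -0.322 -0.007] F [-8.9  3.3  4.6] w 0.0228
slide cm [ 0.17  0.24 -0.13]
tool F [ 0.26182211 -9.48246939 -4.55441059]
```

View pics/s4c.png

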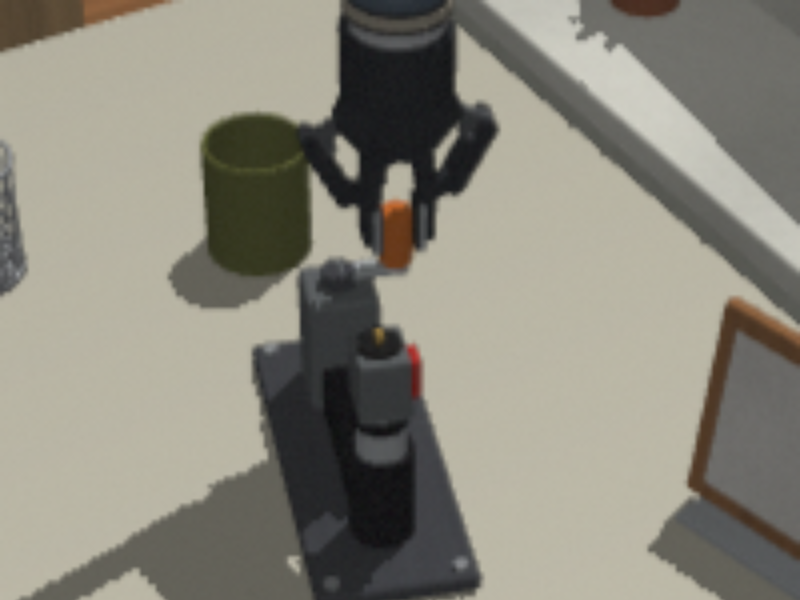

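Request:
send_rows --motion '[{"slide": [-0.7, -0.16, 0], "dr": [0, 0, 0], "fingers": 1}, {"slide": [-0.67, -0.28, 0], "dr": [0, 0, 0], "fingers": 1}, {"slide": [-0.63, -0.29, 0], "dr": [0, 0, 0], "fingers": 1}, {"slide": [-0.57, -0.4, 0], "dr": [0, 0, 0], "fingers": 1}, {"slide": [-0.49, -0.49, 0], "dr": [0, 0, 0], "fingers": 1}, {"slide": [-0.4, -0.57, 0], "dr": [0, 0, 0], "fingers": 1}, {"slide": [-0.29, -0.63, 0], "dr": [0, 0, 0], "fingers": 1}, {"slide": [-0.18, -0.67, 0], "dr": [0, 0, 0], "fingers": 1}, {"slide": [-0.06, -0.7, 0], "dr": [0, 0, 0], "fingers": 1}, {"slide": [0, 0, 0], "dr": [0, 0, 0], "fingers": 1}]'

```text
time: 8.45
ee_pos: [0.6019, 0.1598, 0.1332]
orientation: [0.813, 0.583, 0.0, 0.0]
force: [2.8, 2.3, -2.4]
width: 0.0231
```

```bash
python3 - <<'E'
from h import *
tool([.6165-.04*.321,.198-.04*.947,.134])
s=arm.get_state();print('tool F',R.from_quat(s['orientation']).as_matrix().T@s['force'])
E
```

```text
t 8.45 pos [0.6019 0.1598 0.1332] x [0.321 0.947 0.   ] y [ 0.947 -0.321  0.001] F [ 2.8  2.3 -2.4] w 0.0231
slide cm [ 0.09  0.16 -0.08]
tool F [3.06454056 1.89455248 2.37241191]
```

Request:
send_rows --motion '[{"slide": [0.06, -0.7, 0], "dr": [0, 0, 0], "fingers": 1}, {"slide": [0.18, -0.67, 0], "dr": [0, 0, 0], "fingers": 1}, {"slide": [0.29, -0.63, 0], "dr": [0, 0, 0], "fingers": 1}, {"slide": [0.4, -0.57, 0], "dr": [0, 0, 0], "fingers": 1}, {"slide": [0.49, -0.49, 0], "dr": [0, 0, 0], "fingers": 1}, {"slide": [0.57, -0.4, 0], "dr": [0, 0, 0], "fingers": 1}, {"slide": [0.63, -0.29, 0], "dr": [0, 0, 0], "fingers": 1}, {"slide": [0.67, -0.18, 0], "dr": [0, 0, 0], "fingers": 1}, {"slide": [0.7, -0.06, 0], "dr": [0, 0, 0], "fingers": 1}, {"slide": [0.7, 0.06, 0], "dr": [0, 0, 0], "fingers": 1}, {"slide": [0.67, 0.18, 0], "dr": [0, 0, 0], "fingers": 1}, {"slide": [0.63, 0.29, 0], "dr": [0, 0, 0], "fingers": 1}, {"slide": [0.57, 0.4, 0], "dr": [0, 0, 0], "fingers": 1}, {"slide": [0.49, 0.49, 0], "dr": [0, 0, 0], "fingers": 1}, {"slide": [0.4, 0.57, 0], "dr": [0, 0, 0], "fingers": 1}, {"slide": [0.29, 0.63, 0], "dr": [0, 0, 0], "fingers": 1}, {"slide": [0.18, 0.67, 0], "dr": [0, 0, 0], "fingers": 1}, {"slide": [0.06, 0.7, 0], "dr": [0, 0, 0], "fingers": 1}]'

```text
time: 10.25
ee_pos: [0.6274, 0.2358, 0.1331]
orientation: [0.813, 0.583, -0.0, -0.001]
force: [-4.2, -1.4, -0.0]
width: 0.0225
```

```bash
python3 - <<'E'
from h import *
tool([.6165+.04*.321,.198+.04*.947,.134])
s=arm.get_state();print('tool F',R.from_quat(s['orientation']).as_matrix().T@s['force'])
im,d=arm.grab_frame('side');save(cv2.resize(im[100:260,220:420],None,fx=4,fy=4)[:600],'s5c.png')
E
```

```text
t 10.25 pos [0.6274 0.2358 0.1331] x [0.321 0.947 0.   ] y [ 0.947 -0.321 -0.001] F [-4.2 -1.4 -0. ] w 0.0225
slide cm [ 0.07  0.18 -0.09]
tool F [-2.67958399 -3.54307173  0.03902071]
```

View pics/s5c.png

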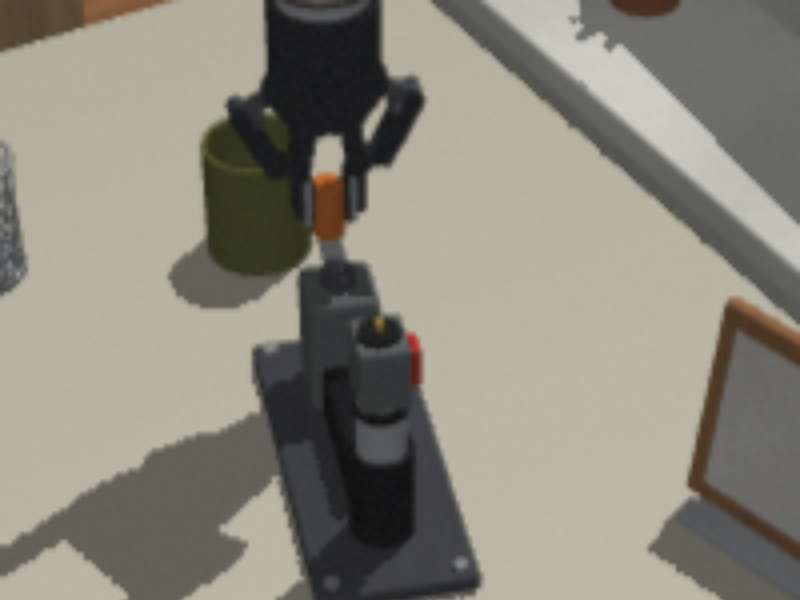

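One full turn is done: the head has visibly risen (crop y 345→330) and the knob is still held. Second turn.

Request:
send_rows --motion '[{"slide": [-0.06, 0.7, 0], "dr": [0, 0, 0], "fingers": 1}, {"slide": [-0.18, 0.67, 0], "dr": [0, 0, 0], "fingers": 1}, {"slide": [-0.29, 0.63, 0], "dr": [0, 0, 0], "fingers": 1}, {"slide": [-0.4, 0.57, 0], "dr": [0, 0, 0], "fingers": 1}, {"slide": [-0.49, 0.49, 0], "dr": [0, 0, 0], "fingers": 1}, {"slide": [-0.57, 0.4, 0], "dr": [0, 0, 0], "fingers": 1}, {"slide": [-0.63, 0.29, 0], "dr": [0, 0, 0], "fingers": 1}, {"slide": [-0.67, 0.18, 0], "dr": [0, 0, 0], "fingers": 1}, {"slide": [-0.7, 0.06, 0], "dr": [0, 0, 0], "fingers": 1}, {"slide": [-0.7, -0.06, 0], "dr": [0, 0, 0], "fingers": 1}, {"slide": [-0.67, -0.18, 0], "dr": [0, 0, 0], "fingers": 1}, {"slide": [-0.63, -0.29, 0], "dr": [0, 0, 0], "fingers": 1}, {"slide": [-0.57, -0.4, 0], "dr": [0, 0, 0], "fingers": 1}, {"slide": [-0.49, -0.49, 0], "dr": [0, 0, 0], "fingers": 1}, {"slide": [-0.4, -0.57, 0], "dr": [0, 0, 0], "fingers": 1}, {"slide": [-0.29, -0.63, 0], "dr": [0, 0, 0], "fingers": 1}, {"slide": [-0.18, -0.67, 0], "dr": [0, 0, 0], "fingers": 1}, {"slide": [-0.06, -0.7, 0], "dr": [0, 0, 0], "fingers": 1}]'

```text
time: 12.1
ee_pos: [0.6036, 0.1594, 0.1333]
orientation: [0.813, 0.582, 0.002, 0.002]
force: [4.0, 2.1, -8.0]
width: 0.0232
```

Request:
send_rows --motion '[{"slide": [0.06, -0.7, 0], "dr": [0, 0, 0], "fingers": 1}, {"slide": [0.18, -0.67, 0], "dr": [0, 0, 0], "fingers": 1}, {"slide": [0.29, -0.63, 0], "dr": [0, 0, 0], "fingers": 1}, {"slide": [0.4, -0.57, 0], "dr": [0, 0, 0], "fingers": 1}, {"slide": [0.49, -0.49, 0], "dr": [0, 0, 0], "fingers": 1}, {"slide": [0.57, -0.4, 0], "dr": [0, 0, 0], "fingers": 1}, {"slide": [0.63, -0.29, 0], "dr": [0, 0, 0], "fingers": 1}, {"slide": [0.67, -0.18, 0], "dr": [0, 0, 0], "fingers": 1}, {"slide": [0.7, -0.06, 0], "dr": [0, 0, 0], "fingers": 1}, {"slide": [0.7, 0.06, 0], "dr": [0, 0, 0], "fingers": 1}, {"slide": [0.67, 0.18, 0], "dr": [0, 0, 0], "fingers": 1}, {"slide": [0.63, 0.29, 0], "dr": [0, 0, 0], "fingers": 1}, {"slide": [0.57, 0.4, 0], "dr": [0, 0, 0], "fingers": 1}, {"slide": [0.49, 0.49, 0], "dr": [0, 0, 0], "fingers": 1}, {"slide": [0.4, 0.57, 0], "dr": [0, 0, 0], "fingers": 1}, {"slide": [0.29, 0.63, 0], "dr": [0, 0, 0], "fingers": 1}, {"slide": [0.18, 0.67, 0], "dr": [0, 0, 0], "fingers": 1}, {"slide": [0.06, 0.7, 0], "dr": [0, 0, 0], "fingers": 1}]'

```text
time: 13.9
ee_pos: [0.6275, 0.2357, 0.1331]
orientation: [0.813, 0.583, -0.0, -0.0]
force: [-3.9, 0.0, -1.3]
width: 0.0227
```

Request:
send_rows --motion '[{"slide": [-0.06, 0.7, 0], "dr": [0, 0, 0], "fingers": 1}, {"slide": [-0.18, 0.67, 0], "dr": [0, 0, 0], "fingers": 1}, {"slide": [-0.29, 0.63, 0], "dr": [0, 0, 0], "fingers": 1}, {"slide": [0, 0, 0], "dr": [0, 0, 0], "fingers": 1}, {"slide": [0, 0, 0], "dr": [0, 0, 0], "fingers": 1}]'

```text
time: 14.4
ee_pos: [0.6452, 0.2229, 0.1332]
orientation: [0.813, 0.582, -0.0, 0.001]
force: [-2.9, -3.9, -3.1]
width: 0.0226
```

```bash
python3 - <<'E'
from h import *
tool([.6165+.04*.321,.198+.04*.947,.134])
s=arm.get_state();print('tool F',R.from_quat(s['orientation']).as_matrix().T@s['force'])
im,d=arm.grab_frame('side');save(cv2.resize(im[100:260,220:420],None,fx=4,fy=4)[:600],'s6c.png')
P=cloud('side',im,d);m=(np.hypot(P[...,0]-.5695,P[...,1]-.0565)<.03)&(P[...,2]>.14)
print(np.sort(P[m][:,2])[::-8][:10])
im,d=arm.grab_frame('top');P=cloud('top',im,d);m=(np.hypot(P[...,0]-.5695,P[...,1]-.0565)<.03)&(P[...,2]>.14)
Q=P[m];print(np.percentile(Q[:,2],[5,25,50,75,95,100]));Q=Q[(Q[:,2]>.183)&(Q[:,2]<.2)];print(cv2.minAreaRect((Q[:,:2]*1000).astype(np.float32)),Q.mean(0))
E
```

```text
t 14.4 pos [0.6452 0.2229 0.1332] x [ 0.322  0.947 -0.001] y [ 0.947 -0.322  0.001] F [-2.9 -3.9 -3.1] w 0.0226
slide cm [ 0.72 -1.92 -0.09]
tool F [-4.62352174 -1.49463488  3.11039063]
[0.20558534 0.19682648 0.19536506 0.194749   0.19413941 0.1935633
 0.19292851 0.19246268 0.19188335 0.19142323]
[0.16422095 0.18771764 0.19146685 0.19447381 0.19758422 0.20452067]
((570.6089477539062, 56.124847412109375), (39.621334075927734, 41.23892593383789), 71.32005310058594) [0.56713796 0.05691362 0.19221509]
```

View pics/s6c.png

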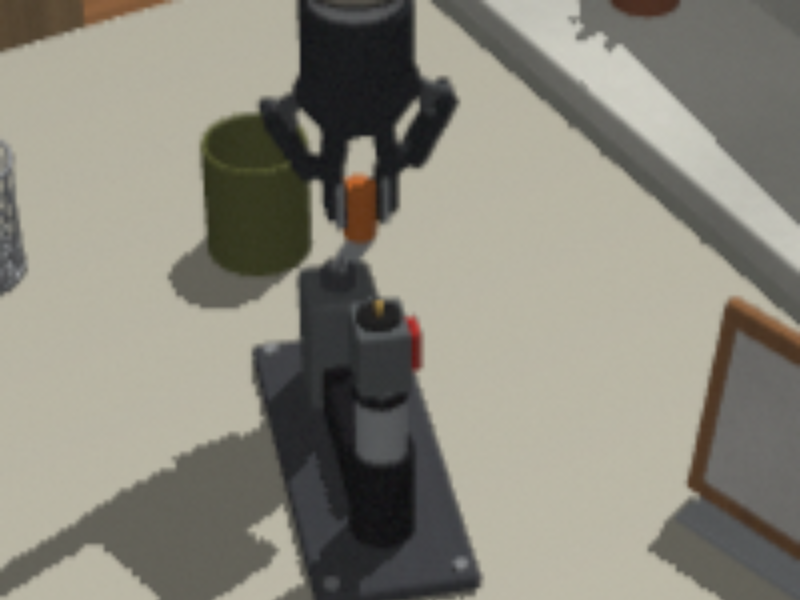

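Request:
send_rows --motion '[{"slide": [0, 0, 0], "dr": [0, 0, 0], "fingers": 0.4}, {"slide": [0, 0, 0], "dr": [0, 0, 0], "fingers": 0.3}, {"slide": [0, 0, 0], "dr": [0, 0, 0], "fingers": 0.3}, {"slide": [0, 0, 0], "dr": [0, 0, 0], "fingers": 0.3}, {"slide": [0, 0, 0], "dr": [0, 0, 0], "fingers": 0.2}, {"slide": [0, 0, -1], "dr": [0, 0, 0], "fingers": 0.2}, {"slide": [0, 0, -2], "dr": [0, 0, 0], "fingers": 0.1}, {"slide": [0, 0, -2], "dr": [0, 0, 0], "fingers": 0.1}, {"slide": [0, 0, -2], "dr": [0, 0, 0], "fingers": 0.1}, {"slide": [0, 0, -2], "dr": [0, 0, 0], "fingers": 0.1}, {"slide": [0, 0, -2], "dr": [0, 0, 0], "fingers": 0.1}, {"slide": [0, 0, 0], "dr": [0, 0, 0], "fingers": 0.1}, {"slide": [0, 0, 0], "dr": [0, 0, 0], "fingers": 0.1}]'

```text
time: 15.8
ee_pos: [0.6446, 0.2242, 0.2438]
orientation: [0.813, 0.583, 0.001, 0.0]
force: [0.2, -0.2, -0.1]
width: 0.0768
```

```bash
python3 - <<'E'
from h import *
tool([.5696,.0558,.144])
im,d=arm.grab_frame('side');save(cv2.resize(im[100:260,220:420],None,fx=4,fy=4)[:600],'s7c.png')
E
```

```text
t 15.8 pos [0.6446 0.2242 0.2438] x [0.321 0.947 0.001] y [ 0.947 -0.321  0.001] F [ 0.2 -0.2 -0.1] w 0.0768
slide cm [-18.36  -1.7    9.97]
```

View pics/s7c.png

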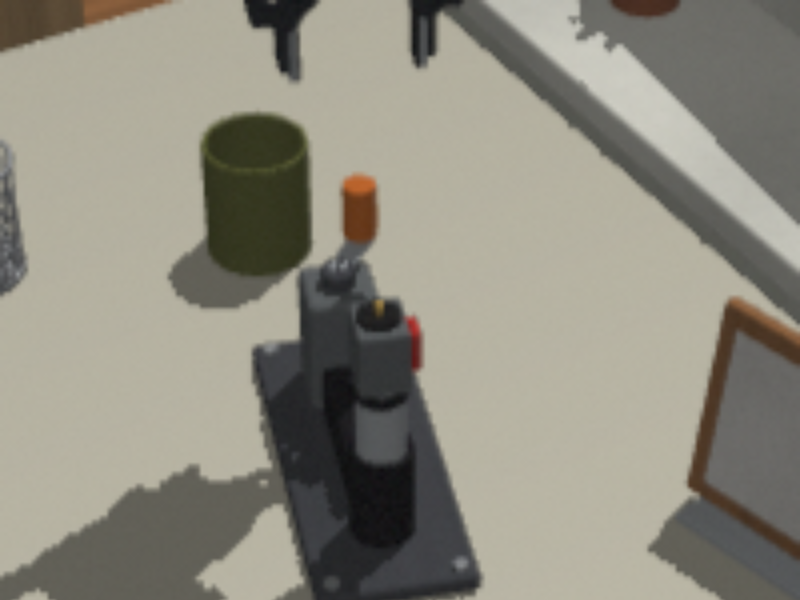

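Request:
send_rows --motion '[{"slide": [-1.2, -0.1, 0], "dr": [0, 0, 0], "fingers": 0.1}, {"slide": [-2, -0.2, 0], "dr": [0, 0, 0], "fingers": 0.1}, {"slide": [-2, -0.2, 0], "dr": [0, 0, 0], "fingers": 0.1}, {"slide": [-2, -0.2, 0], "dr": [0, 0, 0], "fingers": 0.1}, {"slide": [-2, -0.2, 0], "dr": [0, 0, 0], "fingers": 0.1}, {"slide": [-2, -0.2, 0], "dr": [0, 0, 0], "fingers": 0.1}, {"slide": [-2, -0.2, 0], "dr": [0, 0, 0], "fingers": 0.1}, {"slide": [-2, -0.2, 0], "dr": [0, 0, 0], "fingers": 0.1}, {"slide": [-2, -0.2, 0], "dr": [0, 0, 0], "fingers": 0.1}, {"slide": [-1.2, -0.2, 0], "dr": [0, 0, 0], "fingers": 0.1}, {"slide": [0, 0, 0], "dr": [0, 0, 0], "fingers": 0.1}, {"slide": [0, 0, 0], "dr": [0, 0, 0], "fingers": 0.1}]'

```text
time: 17.05
ee_pos: [0.5673, 0.056, 0.243]
orientation: [0.813, 0.582, 0.0, -0.0]
force: [0.0, -0.2, 0.1]
width: 0.0771
```

```bash
python3 - <<'E'
from h import *
tool([.5696,.0558,.144])
im,d=arm.grab_frame('side');save(cv2.resize(im[100:260,220:420],None,fx=4,fy=4)[:600],'s8c.png')
im,d=arm.grab_frame('top');save(cv2.resize(im[160:280,200:360],None,fx=5,fy=5),'t8c.png')
E
```

```text
t 17.05 pos [0.5673 0.056  0.243 ] x [0.322 0.947 0.   ] y [ 0.947 -0.322 -0.   ] F [ 0.  -0.2  0.1] w 0.0771
slide cm [0.05 0.22 9.9 ]
```

View pics/s8c.png

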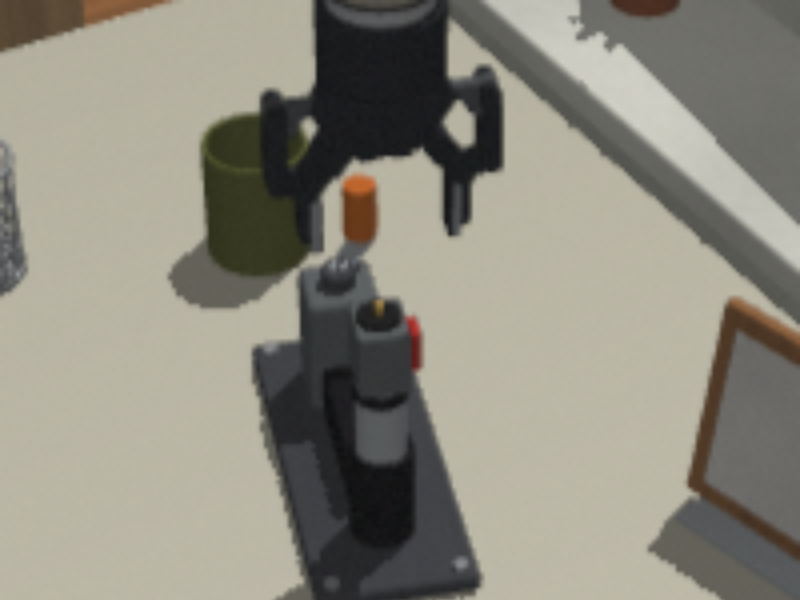

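View pics/t8c.png

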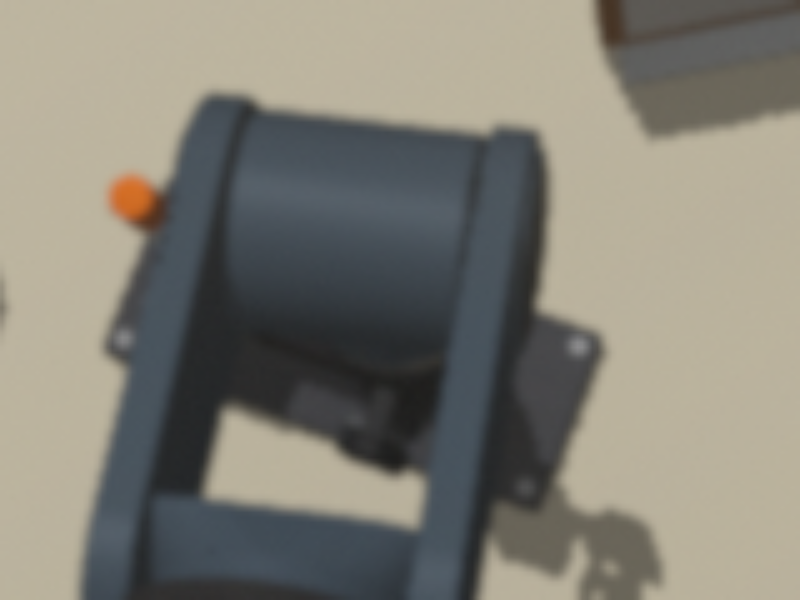

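Request:
send_rows --motion '[{"slide": [0, 0.1, 0.5], "dr": [0, 0, 0], "fingers": 0.1}, {"slide": [0, 0.1, 1.2], "dr": [0, 0, 0], "fingers": 0.1}, {"slide": [0, 0, 1.2], "dr": [0, 0, 0], "fingers": 0.1}, {"slide": [0, 0, 1.2], "dr": [0, 0, 0], "fingers": 0.1}, {"slide": [0, 0, 1.2], "dr": [0, 0, 0], "fingers": 0.1}, {"slide": [0, 0, 1.2], "dr": [0, 0, 0], "fingers": 0.1}, {"slide": [0, 0, 1.2], "dr": [0, 0, 0], "fingers": 0.1}, {"slide": [0, 0, 1.2], "dr": [0, 0, 0], "fingers": 0.1}, {"slide": [0, 0, 0.9], "dr": [0, 0, 0], "fingers": 0.1}, {"slide": [0, 0, 0], "dr": [0, 0, 0], "fingers": 0.1}, {"slide": [0, 0, 0], "dr": [0, 0, 0], "fingers": 0.1}]'

```text
time: 18.25
ee_pos: [0.5695, 0.0553, 0.1452]
orientation: [0.813, 0.583, 0.0, 0.0]
force: [0.4, 0.8, 0.4]
width: 0.0764
```

```bash
python3 - <<'E'
from h import *
tool([.5696,.0558,.144])
im,d=arm.grab_frame('side');save(cv2.resize(im[110:230,250:410],None,fx=5,fy=5)[:600],'s9c.png')
E
```

```text
t 18.25 pos [0.5695 0.0553 0.1452] x [0.321 0.947 0.   ] y [ 0.947 -0.321  0.   ] F [0.4 0.8 0.4] w 0.0764
slide cm [ 0.06 -0.    0.12]
```

View pics/s9c.png

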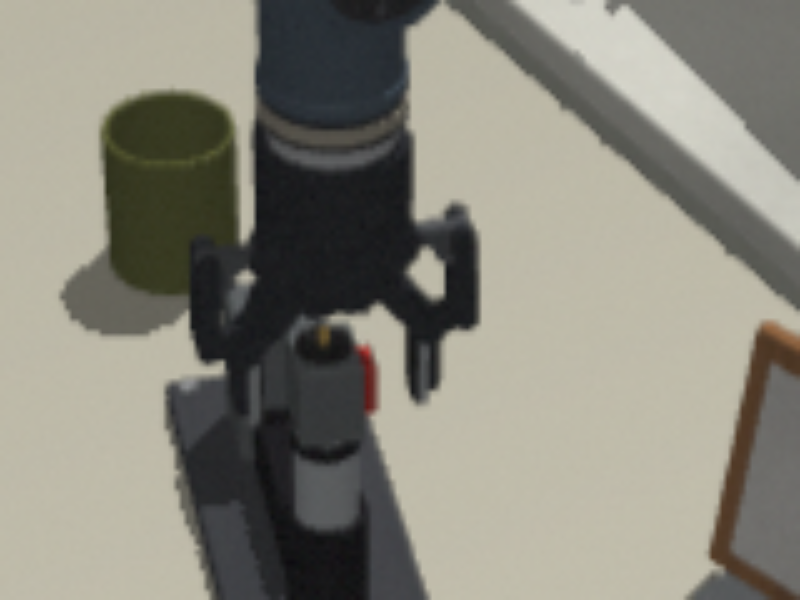

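Request:
send_rows --motion '[{"slide": [0, 0, 0], "dr": [0, 0, 0], "fingers": 0.4}, {"slide": [0, 0, 0], "dr": [0, 0, 0], "fingers": 0.5}, {"slide": [0, 0, 0], "dr": [0, 0, 0], "fingers": 0.7}, {"slide": [0, 0, 0], "dr": [0, 0, 0], "fingers": 1}, {"slide": [0, 0, 0], "dr": [0, 0, 0], "fingers": 1}, {"slide": [0, 0, 0], "dr": [0, 0, 0], "fingers": 1}, {"slide": [0, 0, 0], "dr": [0, 0, 0], "fingers": 1}, {"slide": [0, 0, 0], "dr": [0, 0, 0], "fingers": 1}]' --squeeze 60

```text
time: 19.1
ee_pos: [0.5658, 0.0565, 0.1462]
orientation: [0.813, 0.582, -0.002, -0.003]
force: [-8.7, 2.8, 8.6]
width: 0.035
```

```bash
python3 - <<'E'
from h import *
tool([.5696,.0558,.144])
s=arm.get_state();print('tool F',R.from_quat(s['orientation']).as_matrix().T@s['force'])
im,d=arm.grab_frame('side');save(cv2.resize(im[110:230,250:410],None,fx=5,fy=5)[:600],'s10c.png')
E
```

```text
t 19.1 pos [0.5658 0.0565 0.1462] x [ 0.322  0.947 -0.   ] y [ 0.947 -0.322 -0.007] F [-8.7  2.8  8.6] w 0.035
slide cm [0.06 0.38 0.21]
tool F [-0.1952921  -9.19665086 -8.52579133]
```

View pics/s10c.png

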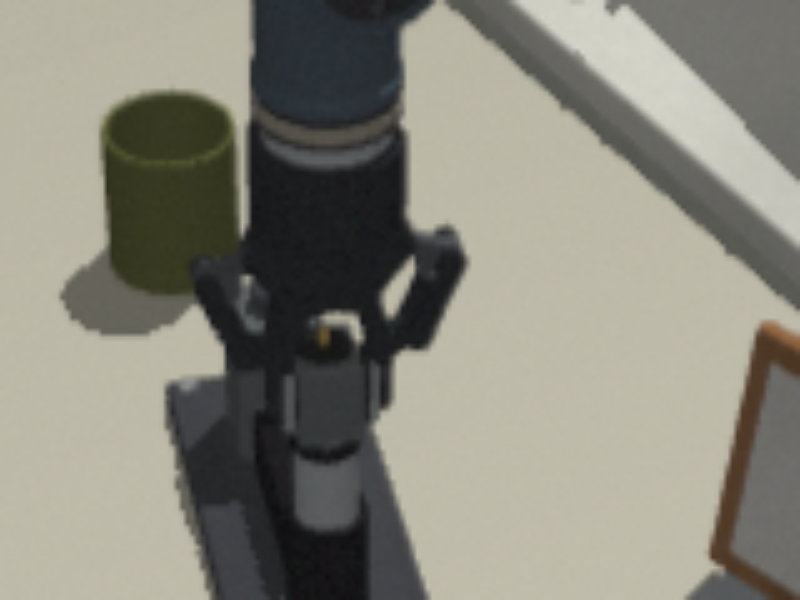

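Request:
send_rows --motion '[{"slide": [0, -0.15, 0], "dr": [0, 0, 0], "fingers": 1}, {"slide": [0, -0.15, 0], "dr": [0, 0, 0], "fingers": 1}, {"slide": [0, 0, 0], "dr": [0, 0, 0], "fingers": 1}, {"slide": [0, 0, 0], "dr": [0, 0, 0], "fingers": 1}, {"slide": [0, 0, -0.3], "dr": [0, 0, 0], "fingers": 1}, {"slide": [0, 0, -0.5], "dr": [0, 0, 0], "fingers": 1}, {"slide": [0, 0, -0.6], "dr": [0, 0, 0], "fingers": 1}, {"slide": [0, 0, -0.6], "dr": [0, 0, 0], "fingers": 1}, {"slide": [0, 0, 0], "dr": [0, 0, 0], "fingers": 1}]' --squeeze 70

```text
time: 20.05
ee_pos: [0.5657, 0.0566, 0.1659]
orientation: [0.813, 0.583, -0.001, -0.001]
force: [-4.3, 1.5, -3.0]
width: 0.0349
```

```bash
python3 - <<'E'
from h import *
tool([.5658,.0565,.246])
s=arm.get_state();print('tool F',R.from_quat(s['orientation']).as_matrix().T@s['force'])
im,d=arm.grab_frame('side');save(cv2.resize(im[110:230,250:410],None,fx=5,fy=5)[:600],'s11c.png')
E
```

```text
t 20.05 pos [0.5657 0.0566 0.1659] x [ 0.321  0.947 -0.   ] y [ 0.947 -0.321 -0.002] F [-4.3  1.5 -3. ] w 0.0349
slide cm [-0.    0.   -8.01]
tool F [ 0.08827002 -4.53736436  3.01784094]
```

View pics/s11c.png

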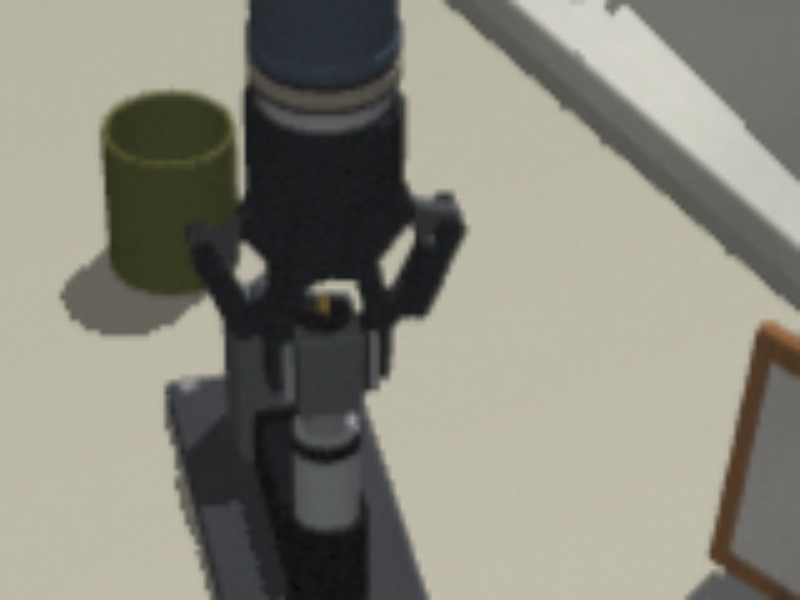

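The mast is released and the head is rising out of the column with the grip. Continuing up.

Request:
send_rows --motion '[{"slide": [0, -0.1, -0.5], "dr": [0, 0, 0], "fingers": 1}, {"slide": [0, 0, -0.6], "dr": [0, 0, 0], "fingers": 1}, {"slide": [0, 0, -0.6], "dr": [0, 0, 0], "fingers": 1}, {"slide": [0, 0, -0.6], "dr": [0, 0, 0], "fingers": 1}, {"slide": [0, 0, -0.6], "dr": [0, 0, 0], "fingers": 1}, {"slide": [0, 0, -0.6], "dr": [0, 0, 0], "fingers": 1}, {"slide": [0, 0, -0.6], "dr": [0, 0, 0], "fingers": 1}, {"slide": [0, 0, -0.6], "dr": [0, 0, 0], "fingers": 1}, {"slide": [0, 0, -0.6], "dr": [0, 0, 0], "fingers": 1}, {"slide": [0, 0, -0.6], "dr": [0, 0, 0], "fingers": 1}, {"slide": [0, 0, -0.6], "dr": [0, 0, 0], "fingers": 1}, {"slide": [0, 0, -0.5], "dr": [0, 0, 0], "fingers": 1}, {"slide": [0, 0, -0.4], "dr": [0, 0, 0], "fingers": 1}, {"slide": [0, 0, -0.2], "dr": [0, 0, 0], "fingers": 1}, {"slide": [0, 0, 0], "dr": [0, 0, 0], "fingers": 1}, {"slide": [0, 0, 0], "dr": [0, 0, 0], "fingers": 1}]'

```text
time: 21.7
ee_pos: [0.5656, 0.0565, 0.2415]
orientation: [0.813, 0.583, 0.0, 0.0]
force: [-2.1, 2.3, -3.2]
width: 0.0343
```

```bash
python3 - <<'E'
from h import *
tool([.5658,.0565,.246])
s=arm.get_state();print('tool F',R.from_quat(s['orientation']).as_matrix().T@s['force'])
E
```

```text
t 21.7 pos [0.5656 0.0565 0.2415] x [ 0.321  0.947 -0.   ] y [ 0.947 -0.321  0.   ] F [-2.1  2.3 -3.2] w 0.0343
slide cm [ 0.    0.02 -0.45]
tool F [ 1.53389928 -2.73201181  3.20907174]
```

Request:
send_rows --motion '[{"slide": [0, 0, -0.2], "dr": [0, 0, 0], "fingers": 1}, {"slide": [0, 0, -0.2], "dr": [0, 0, 0], "fingers": 1}, {"slide": [0, 0, -0.1], "dr": [0, 0, 0], "fingers": 1}, {"slide": [0, 0, -0.1], "dr": [0, 0, 0], "fingers": 1}, {"slide": [0, 0, 0], "dr": [0, 0, 0], "fingers": 1}, {"slide": [0, 0, 0], "dr": [0, 0, 0], "fingers": 1}, {"slide": [0, 0, 0], "dr": [0, 0, 0], "fingers": 1}]'

```text
time: 22.4
ee_pos: [0.5655, 0.0565, 0.2466]
orientation: [0.813, 0.582, -0.0, -0.0]
force: [-0.3, 1.0, -13.1]
width: 0.0343
```

```bash
python3 - <<'E'
from h import *
tool([.5658,.0565,.246])
s=arm.get_state();print('tool F',R.from_quat(s['orientation']).as_matrix().T@s['force'])
im,d=arm.grab_frame('side');save(cv2.resize(im[80:240,230:430],None,fx=4,fy=4)[:600],'s12c.png')
P=cloud('side',im,d);m=(np.hypot(P[...,0]-.568,P[...,1]-.056)<.04)
print(np.round(px2w('side',*[331,166],d[166,331]),3))
E
```

```text
t 22.4 pos [0.5655 0.0565 0.2466] x [ 0.321  0.947 -0.   ] y [ 0.947 -0.321 -0.001] F [ -0.3   1.  -13.1] w 0.0343
slide cm [0.01 0.03 0.06]
tool F [ 0.85967559 -0.55939966 13.1068005 ]
[ 0.762  0.301 -0.001]
```

View pics/s12c.png

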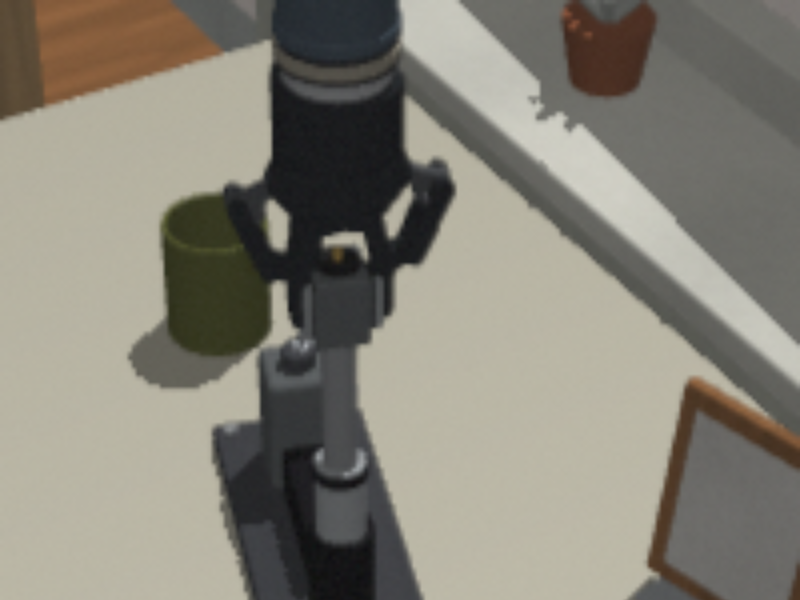

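Request:
send_rows --motion '[{"slide": [0, 0, 0], "dr": [0, 0, 0], "fingers": 1}, {"slide": [0, 0, 0], "dr": [0, 0, 0], "fingers": 1}, {"slide": [0, 0, 0], "dr": [0, 0, 0], "fingers": 1}, {"slide": [0, 0, 0], "dr": [0, 0, 0], "fingers": 1}, {"slide": [0, 0, 0], "dr": [0, 0, 0], "fingers": 1}]'

```text
time: 22.95
ee_pos: [0.5654, 0.0566, 0.2467]
orientation: [0.813, 0.583, -0.0, -0.0]
force: [1.0, 1.0, -18.0]
width: 0.0346
```

```bash
python3 - <<'E'
from h import *
tool([.5658,.0565,.246])
im,d=arm.grab_frame('side')
for v in (148,152,156,160,164): print(v,np.round(px2w('side',315,v,d[v,315]),3))
im,d=arm.grab_frame('top');save(im,'t13.png')
E
```

```text
t 22.95 pos [0.5654 0.0566 0.2467] x [ 0.321  0.947 -0.   ] y [ 0.947 -0.321 -0.001] F [  1.   1. -18.] w 0.0346
slide cm [0.01 0.04 0.07]
148 [0.562 0.048 0.291]
152 [0.558 0.041 0.286]
156 [0.557 0.04  0.276]
160 [0.559 0.042 0.262]
164 [0.56  0.045 0.248]
```

View pics/t13.png

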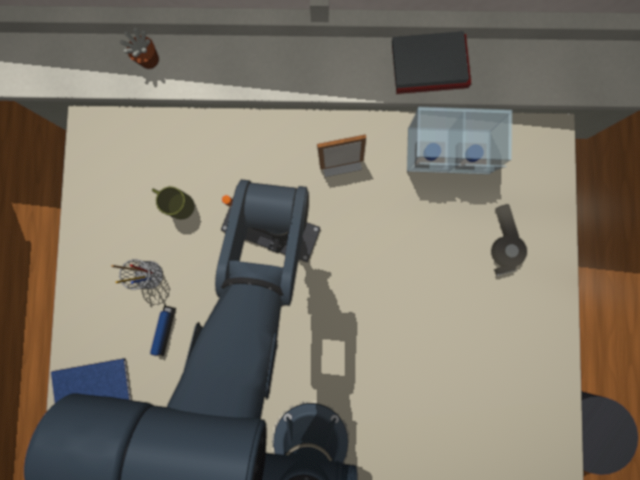

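Request:
send_rows --motion '[{"slide": [0, 0, 0.1], "dr": [0, 0, 0], "fingers": 1}, {"slide": [0, 0, 0], "dr": [0, 0, 0], "fingers": 1}, {"slide": [0, 0, 0], "dr": [0, 0, 0], "fingers": 1}, {"slide": [0, 0, 0], "dr": [0, 0, 0], "fingers": 1}, {"slide": [0, 0, 0], "dr": [0, 0, 0], "fingers": 1}, {"slide": [0, 0, 0], "dr": [0, 0, 0], "fingers": 1}, {"slide": [0, 0, 0], "dr": [0, 0, 0], "fingers": 1}, {"slide": [0, 0, 0], "dr": [0, 0, 0], "fingers": 1}]'

```text
time: 23.85
ee_pos: [0.5655, 0.0566, 0.2466]
orientation: [0.813, 0.583, 0.0, 0.0]
force: [0.6, 1.2, -12.2]
width: 0.034
```

Request:
send_rows --motion '[{"slide": [0, 0, 0], "dr": [0, 0, 0], "fingers": 1}, {"slide": [0, 0, 0], "dr": [0, 0, 0], "fingers": 1}, {"slide": [0, 0, 0], "dr": [0, 0, 0], "fingers": 1}, {"slide": [0, 0, 0], "dr": [0, 0, 0], "fingers": 1}, {"slide": [0, 0, 0], "dr": [0, 0, 0], "fingers": 1}, {"slide": [0, 0, 0], "dr": [0, 0, 0], "fingers": 1}, {"slide": [0, 0, 0], "dr": [0, 0, 0], "fingers": 1}, {"slide": [0, 0, 0], "dr": [0, 0, 0], "fingers": 1}]'

```text
time: 24.65
ee_pos: [0.5656, 0.0565, 0.2466]
orientation: [0.813, 0.583, 0.0, 0.0]
force: [-1.2, -0.0, -8.2]
width: 0.0344
```

Steady against the stop, with moderate force. Handing in.

```bash
python3 - <<'E'
from h import *
tool([.5658,.0565,.246])
print(arm.sign_off())
E
```

```text
t 24.65 pos [0.5656 0.0565 0.2466] x [0.321 0.947 0.   ] y [ 0.947 -0.321  0.   ] F [-1.2 -0.  -8.2] w 0.0344
slide cm [0.   0.02 0.06]
the job is handed in; nothing more can be done
None
```

The stand is ready and I handed the job in at 24.65 s. The gripper is still holding the mast head at full extension with the red button squeezed in. No verdict was reported.

- **Crank:** I wound it clockwise two full turns plus about 30°, roughly 13.1 rad. The head rose about 25 mm, as expected, and the knob stayed put when I let go.
- **Button:** the fingers closed to about 35 mm on the head, which matches the 36 mm given for the button fully in. It was in before the lift began and stayed in throughout.
- **Mast:** I raised the head 100.4 mm, until the downward force jumped from about 3 N to 13 N, which I take to be the second stop. That force reached 18 N, so I eased the pull by 1 mm. It then settled to about 8 N with the position unchanged.
- **Head height:** the depth picture shows the head's top at about 0.29 m. That puts its centre at roughly 0.266 m, above the required 0.25 m.
- **Other items:** the last top picture shows the mug, pencil holder, tape gun, photo stand and stapler where they began.

My first estimate of where to grip the head was about 4 mm off sideways. It pushed the head with about 9 N; I corrected most of that before pulling up and the rest at the start of the lift. Crank, button and mast values are inferred from position, finger opening, force and pictures, since there was no direct reading of those joints.

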